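# Slacken a tank rotator's hub nut whose thread may be left- or right-handed

### The job

The turntable of the tank rotator has to come off for cleaning, so slacken its square brass hub nut: fit the box key right down over the nut and let go of it, then take it again at the outer end of its handle. Nobody knows whether the thread is left- or right-handed, so find out by trying one way or the other which way it yields, and turn the nut a good sixth of a turn that way. Then take the key off and lay it flat back in its grey tray, without disturbing the tape roll, the magnifier or the film reel.

Things in the scene. Friction and masses are not known exactly. Their poses are not given: they have to be found in the camera images.
- box_key: Loose key, 0.4 kg, 189 mm long, lying in the grey tray, handle towards the robot. Origin: centre of its steel head's underside, on the socket's axis; +x runs along the handle, away from the head; z is up. Head: 52 x 52 mm, 30 mm high, with a square through-socket 33 mm wide (flats along x and y). Its centre of mass is 14 mm from the origin towards the handle.
- key_end (a point): Where to hold the key to turn the nut: in the handle's bar, 125 mm along +x from the key's origin, 22 mm above its underside. The bar (blue sleeve) is 16 mm wide, z 14 to 30 mm, from the head to x 144 mm; beyond it, at x 150 mm, is an end boss 26 mm in diameter, z 0 to 30 mm, on which the handle end rests in the tray.
- key_mid (a point): Middle of the key's length, 68.5 mm along +x from its origin, at its underside.
- rotator: Tank rotator, fixed to the table: round grey foot 150 mm in diameter, black housing, aluminium turntable disc 136 mm in diameter with its top 58 mm above the table, and a flat steel washer 80 mm in diameter with its top at 62 mm. Origin on the table under the nut's axis.
- nut_base (a point): On the nut's axis at the foot of the brass nut, on the washer (62 mm above the table); turns with the nut, x and y square to its flats. Nut: 30 x 30 mm, 27 mm high, top stepped in as a lead.
- nut_top (a point): Centre of the nut's top, 27 mm above its foot. The key's socket fits with 1.5 mm play a side and turns about 6 degrees idle each way; fully on, its underside rests on the washer. Any of the four quarter-turn positions fits; with the handle towards the robot it swings freely both ways.
- hub_nut_part (a joint): Angle of the nut, rad, 0 at the start (tight), positive anticlockwise from above. The hand of the thread changes from start to start and cannot be seen. Loosening way: turns stiffly at a steady 1.0 N m (8 N at key_end), stays where left, ends at 1.4 rad. Wrong way: goes solid within 0.1 rad and does not slip (15 to 20 N at key_end is plenty to tell).
- tool_tray: Shallow grey tray fixed to the table, 250 x 110 mm, walls 4 mm thick and 18 mm high, floor top 4 mm above the table. Origin at the centre of its underside, x along its length.
- tape: Bystander: roll of masking tape lying flat, 103 mm in diameter, 25 mm high. Origin at the centre of its underside.
- magnifier: Bystander: black and grey magnifier (loupe), 47 mm in diameter, 42 mm high. Origin at the centre of its underside.
- reel: Bystander: white film reel, 69 mm in diameter, 43 mm high. Origin at the centre of its underside.
Mind the look-alikes: they are no part of the job. Leave any red look-alike of the box_key alone.

How it is judged:
On the way, in this order (a step that is already met when the one before it is completed fails the run):
1. the key sits fully down on the nut, let go, the nut still tight (horizontal distance between box_key and nut_base below 0.006 m and z of box_key in the frame of nut_base below 0.005 m and angle between box_key's own z axis and vertical below 0.12 rad and contact force between the fingers and box_key below 0.2 N and value of joint hub_nut_part between -0.2 and 0.2 rad), for 0.2 s.
2. the nut is being turned with the key, the hand at the outer end of the handle ((value of joint hub_nut_part above 0.4 rad or value of joint hub_nut_part below -0.4 rad) and horizontal distance between the grasp point and key_end below 0.045 m and horizontal distance between box_key and nut_base below 0.008 m and contact force between the fingers and box_key above 1 N).
At the end, for the whole second after the job is handed in: The nut has been turned at least 0.87 rad (50 degrees) from its start in the way it yields; the key lies flat and at rest on the floor of the grey tray (within 0.08 rad of level, its middle within 40 mm of the tray's centre), either way round, and is released ((value of joint hub_nut_part above 0.87 rad or value of joint hub_nut_part below -0.87 rad) and horizontal distance between key_mid and tool_tray below 0.04 m and z of box_key in the frame of tool_tray below 0.01 m and angle between box_key's own z axis and vertical below 0.08 rad and linear speed of box_key below 0.02 m/s and contact force between the fingers and box_key below 0.1 N); the robot touches nothing.
It fails at once if the tape roll is shifted by more than 30 mm (distance of tape from where it was at the start of the episode above 0.03 m).
It fails at once if the magnifier is shifted by more than 30 mm (distance of magnifier from where it was at the start of the episode above 0.03 m).
It fails at once if the film reel is shifted by more than 30 mm (distance of reel from where it was at the start of the episode above 0.03 m).
It also fails if it takes over 72 s, if anything falls off the work surface, if the arm or the gripper's body presses on something with over 40 N, if the wrist force passes 120 N, or if a joint passes its speed limit or range.

### The arm

A 7-joint arm with a two-finger parallel gripper is mounted at the origin on a cart in front of the work surface, level with it; the furniture and walls round the work are solid. World frame = base frame: x ahead of the robot, y to its left, z up, the work surface at z = 0. Lengths are in m, angles in rad, forces in N, time in s.
With the tool pointing down it reaches from about 0.425 to 0.875 m from the base axis. Payload 4.7 kg.
Tool frame: the origin (TCP) lies midway between the tips of the shut fingers; the grasp point (between the pads) lies 19 mm behind it; x points along the fingers, z is the direction in which the jaws open and shut, and the axes are right-handed (so a half turn about x gives the same grasp; the last joint's range is limited). The gripper opens to 87 mm and grips with 3 to 60 N. Pads are 19 mm wide; open, the fingers measure 117 mm over their backs; the gripper's body (75 mm by 190 mm) begins 51 mm behind the grasp point.
Start: joints at [-1.271, 0.321, -0.07, 1.45, 0.023, 1.371, -0.057], TCP at [0.183, 0.624, 0.223] pointing down, gripper open.
Joint ranges: [-2.86, 2.86], [-0.3, 2.09], [-1.38, 1.24], [0.06, 2.45], [-1.56, 4.7], [0.09, 2.05], [-2.69, 2.69]. Speed limits (rad/s): [2.57, 2.57, 3.14, 3.14, 3.14, 3.14, 3.14].

### API

Orientations are given as a rotation vector (axis times angle).
In Python, from bench import ctrl, vision, close_job gives the robot as it stands. The module is installed in compiled form; this text tells all that it offers.
- The arm moves only by the tool servo_tool, never from a script. Its argument "commands" is a list that holds one entry, the list of rows, each a list of 7 numbers: the turn, a rotation vector about the tool's x, y, z in degrees, then the shift along the tool's x, y, z in mm, then the finger opening in mm, from 0 to 87. In form: [[[wx, wy, wz, x, y, z, grip], ...]]. A call has 1 to 5 rows; each row is the pose to reach, as a shift and turn from the pose commanded when the call began, along the tool's axes at that moment; what a row does not reach only later rows make up. A row lasts 1/8 s, in which the tool goes at most 62.5 mm and 10.7 degrees, less where a joint would pass 70% of its speed; a pose out of reach is approached as far as the arm can. A call with a gripper value outside its range is refused whole. The fingers move at their own pace and stop on an object; "newtons" is the grip in N (left out, the last holds). Time passes only in rows, so rows that repeat a pose let the fingers close. It gives the time, the measured TCP pose, the force and the opening at its end, in the units of the state.
- ctrl.get_state(): the state, without advancing time (a new reading comes with each control period).
- vision.get_image(name): name is "scene" or "top" or "wrist"; returns the picture (420x560x3 uint8, red, green, blue); there is no depth.
- vision.camera_info(name): a dict with "fov_y" (degrees; the focal length in pixels is half the picture's height over the tangent of half this angle, whatever the lens; pixels are square), "cx", "cy" (the principal point, pixels), "dist" ([k1, k2, p1, p2, k3] as OpenCV has them; the pictures are not rectified), "pose" (4x4, takes a point from camera to world coordinates). Camera axes: x right, y down, z forward; pixel columns grow to the right and rows downward; lengths in m; the calibration is good to about 2 mm. A picture is of the moment at which its call begins: read the wrist's pose just before it. camera_info takes no time and is no camera call; for the wrist camera it gives the pose at the moment of the call.
- close_job(): hands the job in, once; it reports no verdict.
The state is a dict: "time": time; "joint_positions": joint angles; "qd": joint speeds; "joint_torque": joint torques, N m; "position": TCP position; "tool_rot": TCP orientation; "ft_force": force on the tool from outside, world axes, zero at the start; "torque": the same for the moment, N m; "grip_width": opening from 0.0 (shut) to 1.0 (fully open).
Only numpy, scipy, OpenCV 4.12 (cv2) and the standard library are available. Lean on these libraries where they do the work, as an engineer would, in place of code of your own. Each camera call takes 0.05 s, during which the arm holds its last target. There are 200 camera calls.

## Working session

There is one attempt and no reset: what is moved stays moved. The work goes in short steps, Python scripts to look and compute and a tool call to move; the robot and the scene stay as the last step left them, time stands still between calls to the robot, and variables do not carry over. Pictures are saved under pics/ and viewed, about 8 in all and at most 12, crops included, and the job is handed in when it is done.

Besides the shell and the picture viewer there is one more tool, called after "Emit:" as name(argument=value, ...), one argument or row to a line, values as JSON. servo_tool: Moves the arm, as the interface text tells. Its arguments: {"type":"object","properties":{"commands":{"type":"array"},"newtons":{"type":"number"}},"required":["commands"]}

```bash
mkdir -p pics; cat > h.py <<'E'
import numpy as np, cv2
from scipy.spatial.transform import Rotation as R
from bench import ctrl, vision
def snap(n,fn):
    ci=vision.camera_info(n); im=vision.get_image(n); cv2.imwrite('pics/'+fn+'.png',im[:,:,::-1]); return im,ci
def K(ci):
    f=210/np.tan(np.radians(ci['fov_y'])/2); return np.array([[f,0,ci['cx']],[0,f,ci['cy']],[0,0,1]])
def ray(ci,px,z):
    u=cv2.undistortPoints(np.array(px,float).reshape(-1,1,2),K(ci),np.array(ci['dist'],float)).reshape(-1,2)
    T=np.array(ci['pose']); d=np.c_[u,np.ones(len(u))]@T[:3,:3].T; o=T[:3,3]
    return o+d*((z-o[2])/d[:,2])[:,None]
def proj(ci,P):
    T=np.linalg.inv(np.array(ci['pose'])); return cv2.projectPoints(np.array(P,float).reshape(-1,3),cv2.Rodrigues(T[:3,:3])[0],T[:3,3],K(ci),np.array(ci['dist'],float))[0].reshape(-1,2)
def st():
    s=ctrl.get_state(); r=R.from_rotvec(s['tool_rot']).as_matrix()
    print('t',s['time'],'p',np.round(s['position'],4),'F',np.round(s['ft_force'],1),'g',round(s['grip_width'],3)); print(np.round(r,3)); return s,r
def move(target,yaw_z=None):
    "tool-frame shift in mm to world TCP target"
    s,r=st(); print('shift mm',np.round(r.T@(np.array(target)-s['position'])*1000,1))
    if yaw_z is not None:
        x=np.array([0,0,-1.]);z=np.array([np.cos(yaw_z),np.sin(yaw_z),0]); z=z if z@r[:,2]>0 else -z
        G=np.c_[x,np.cross(z,x),z]; print('turn deg',np.round(np.degrees(R.from_matrix(r.T@G).as_rotvec()),2))
E
python3 - <<'E'
from h import *
st()
for n in('top','scene'):
    im,ci=snap(n,n+'0'); print(n,ci['fov_y'],ci['dist'],np.round(ci['pose'],3).tolist())
a=cv2.imread('pics/top0.png')
E
```

```text
t 0.0 p [0.1832 0.6231 0.2214] F [ 0.1 -0.1 -0.4] g 0.998
[[-0.    -0.959  0.282]
 [-0.002  0.282  0.959]
 [-1.    -0.    -0.002]]
top 55.85196852587992 [-0.03732124  0.          0.          0.          0.        ] [[-0.013, -0.995, 0.099, 0.477], [-1.0, 0.014, 0.008, -0.251], [-0.01, -0.099, -0.995, 0.917], [0.0, 0.0, 0.0, 1.0]]
scene 49.52225941472073 [-0.13958865  0.          0.          0.          0.        ] [[0.793, -0.254, 0.553, -0.049], [-0.609, -0.338, 0.718, -0.992], [0.004, -0.906, -0.423, 0.541], [0.0, 0.0, 0.0, 1.0]]
```

View pics/top0.png

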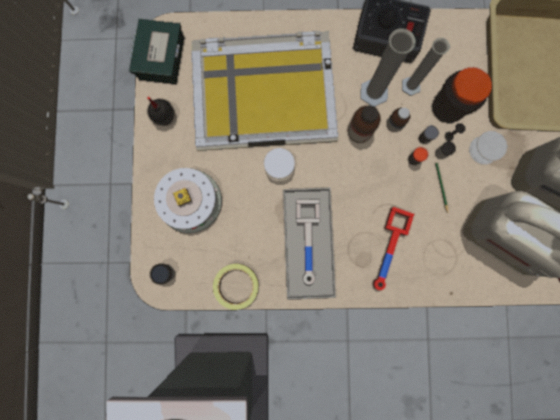

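View pics/scene0.png

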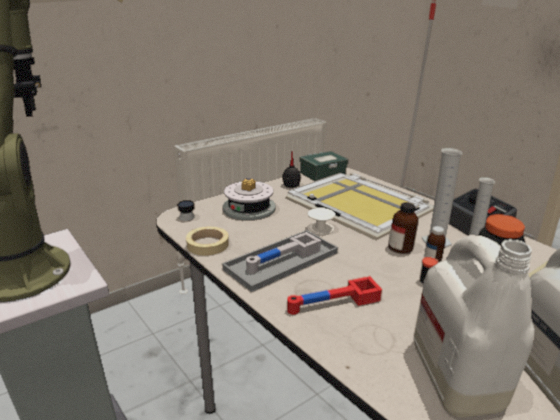

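Top view: key head near (308,211), boss (309,279), tray centre (309,243), nut (182,197); tape (236,287), magnifier (161,274), reel (280,164). Red look-alike is at (394,250).

```bash
python3 - <<'E'
from h import *
ci=vision.camera_info('top')
for n,p,z in[('head',(308,211),.034),('boss',(309,279),.034),('tray',(309,243),.01),('nut',(182,197),.089),('washer',(184,199),.062),('tape',(236,287),.025),('mag',(161,274),.042),('reel',(280,164),.043)]:
    print(n,np.round(ray(ci,p,z)[0],3))
im=cv2.imread('pics/top0.png'); h=cv2.cvtColor(im,cv2.COLOR_BGR2HSV)
m=cv2.inRange(h,(100,120,60),(130,255,255)); m[:, 350:]=0;m[:,:270]=0
c=max(cv2.findContours(m,0,2)[0],key=cv2.contourArea); print('blue',cv2.minAreaRect(c))
m=cv2.inRange(h,(15,120,70),(35,255,255)); m[:170]=0;m[225:]=0;m[:,220:]=0
c=max(cv2.findContours(m,0,2)[0],key=cv2.contourArea); print('nut',cv2.minAreaRect(c),cv2.contourArea(c))
w=vision.camera_info('wrist'); s,r=st(); T=np.array(w['pose']); print('cam in tool',np.round(r.T@(T[:3,3]-s['position']),3)); print(np.round(r.T@T[:3,:3],2),w['fov_y'])
E
```

```text
head [ 0.572 -0.304  0.034]
boss [ 0.421 -0.303  0.034]
tray [ 0.501 -0.306  0.01 ]
nut [ 0.6   -0.034  0.089]
washer [ 0.599 -0.032  0.062]
tape [ 0.405 -0.141  0.025]
mag [0.436 0.023 0.042]
reel [ 0.678 -0.243  0.043]
blue ((308.0, 258.0), (22.0, 6.0), 90.0)
nut ((181.7069091796875, 196.51724243164062), (13.370063781738281, 13.184369087219238), 68.19859313964844) 154.0
t 0.1 p [0.1832 0.6231 0.2216] F [-0.7  0.3  0. ] g 0.996
[[-0.    -0.959  0.282]
 [-0.002  0.282  0.959]
 [-1.    -0.    -0.002]]
cam in tool [-0.163  0.074 -0.   ]
[[-0.   -0.28  0.96]
 [ 0.   -0.96 -0.28]
 [ 1.    0.    0.  ]] 64.48235771527033
```

Emit:
servo_tool(
  commands=[
    [[-16.4,0,0,20,-585,-511,87],[-16.4,0,0,20,-585,-511,87],[-16.4,0,0,20,-585,-511,87],[-16.4,0,0,20,-585,-511,87],[-16.4,0,0,20,-585,-511,87]],
  ],
)

```text
time: 0.72
position: [0.3519, 0.3581, 0.2142]
tool_rot: [-1.209, 1.209, 1.209]
ft_force: [0.7, -0.2, 0.1]
grip_width: 1.004
```

Emit:
servo_tool(
  commands=[
    [[0,0,0,14,-245,-386,87],[0,0,0,14,-245,-386,87],[0,0,0,14,-245,-386,87],[0,0,0,14,-245,-386,87],[0,0,0,14,-245,-386,87]],
  ],
)

```text
time: 1.35
position: [0.5192, 0.0948, 0.2048]
tool_rot: [-1.209, 1.208, 1.21]
ft_force: [0.4, 2.0, -0.8]
grip_width: 0.999
```

Emit:
servo_tool(
  commands=[
    [[0,0,0,5,-80,-125,87],[0,0,0,5,-80,-125,87],[0,0,0,5,-80,-125,87],[0,0,0,5,-80,-125,87]],
  ],
)

```text
time: 1.85
position: [0.5986, -0.0311, 0.1992]
tool_rot: [-1.207, 1.213, 1.207]
ft_force: [-0.0, 0.8, -0.6]
grip_width: 1.003
```

```bash
cat >> h.py <<'E'
def nutmeas(im,ci):
    h=cv2.cvtColor(im,cv2.COLOR_RGB2HSV); m=cv2.inRange(h,(15,110,60),(35,255,255)); out=[]
    c=max(cv2.findContours(m,0,2)[0],key=cv2.contourArea); print('area',cv2.contourArea(c),cv2.boundingRect(c))
    return c
E
python3 - <<'E'
from h import *
st(); im,ci=snap('wrist','w1'); c=nutmeas(im,ci)
P=ray(ci,c.reshape(-1,2),.089)[:,:2]; print(cv2.minAreaRect((P*1000).astype(np.float32)))
E
```

```text
t 1.85 p [ 0.5986 -0.0311  0.1992] F [-0.   0.8 -0.6] g 1.003
[[-0.001 -1.     0.004]
 [-0.001  0.004  1.   ]
 [-1.     0.001 -0.001]]
area 1480.0 (199, 321, 49, 37)
((731.6580810546875, -85.04983520507812), (41.659523010253906, 43.395668029785156), 2.840435266494751)
```

View pics/w1.png

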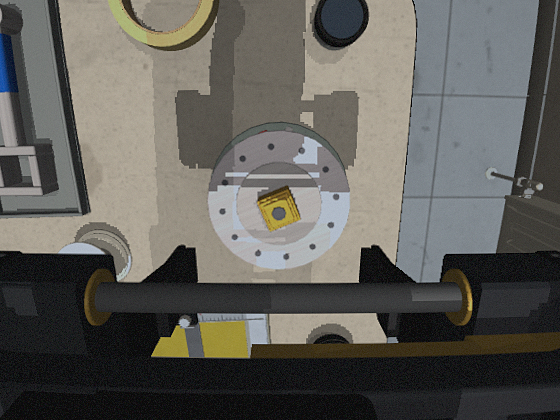

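Nut sits at about (278,208), rotated ~20° relative to the image axes; the mask grabbed the yellow tray instead. Zooming on it.

```bash
python3 - <<'E'
from h import *
im=cv2.imread('pics/w1.png'); cv2.imwrite('pics/w1z.png',cv2.resize(im[170:250,230:330],None,fx=7,fy=7,interpolation=2))
ci=vision.camera_info('wrist')
h=cv2.cvtColor(im,cv2.COLOR_BGR2HSV); m=cv2.inRange(h,(12,90,40),(38,255,255)); m[:170]=0;m[250:]=0;m[:,:230]=0;m[:,330:]=0
c=max(cv2.findContours(m,0,2)[0],key=cv2.contourArea); print(cv2.minAreaRect(c),cv2.minAreaRect((ray(ci,c.reshape(-1,2),.085)[:,:2]*1000).astype(np.float32)))
E
```

```text
((277.8448486328125, 208.36207580566406), (36.21059036254883, 34.72502899169922), 68.19859313964844) ((600.1680908203125, -29.246917724609375), (32.35500717163086, 29.976200103759766), 22.426876068115234)
```

View pics/w1z.png

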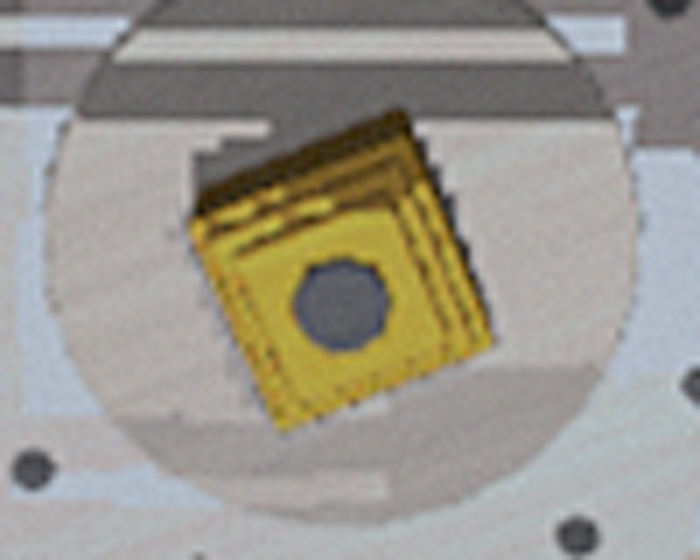

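Hole at zoom (342,303) → full (278.4,212.8); flats at ~22.4° world yaw. Going above the key.

```bash
python3 - <<'E'
from h import *
ci=vision.camera_info('wrist')
print(ray(ci,[(278.4,212.8)],.089), ray(ci,[(230+45/7-.5,212),(230+638/7-.5,212),(230+370/7-.5,170+522/7-.5)],.062))
E
```

```text
[[ 0.6027914  -0.02895689  0.089     ]] [[ 0.60974887 -0.06877203  0.062     ]
 [ 0.6097969   0.01070576  0.062     ]
 [ 0.64193026 -0.02511828  0.062     ]]
```

Emit:
servo_tool(
  commands=[
    [[0,0,0,0,68,-273,87],[0,0,0,0,68,-273,87],[0,0,0,0,68,-273,87],[0,0,0,0,68,-273,87],[0,0,0,0,68,-273,87]],
  ],
)

```text
time: 2.52
position: [0.5292, -0.3033, 0.2002]
tool_rot: [-1.208, 1.21, 1.208]
ft_force: [-0.2, 0.1, -0.1]
grip_width: 0.998
```

Emit:
servo_tool(
  commands=[
    [[0,0,0,20,0,0,87],[0,0,0,20,0,0,87],[0,0,0,20,0,0,87]],
  ],
)

```text
time: 2.9
position: [0.5318, -0.2987, 0.1796]
tool_rot: [-1.211, 1.206, 1.213]
ft_force: [0.1, 0.1, 0.5]
grip_width: 0.996
```

```bash
python3 - <<'E'
from h import *
st(); im,ci=snap('wrist','w2'); 
h=cv2.cvtColor(im,cv2.COLOR_RGB2HSV); m=cv2.inRange(h,(100,120,50),(130,255,255))
c=max(cv2.findContours(m,0,2)[0],key=cv2.contourArea);print(cv2.minAreaRect(c)); print(cv2.minAreaRect((ray(ci,c.reshape(-1,2),.034)[:,:2]*1000).astype(np.float32)))
E
```

```text
t 2.9 p [ 0.5318 -0.2987  0.1796] F [0.1 0.1 0.5] g 0.996
[[-0.    -1.    -0.004]
 [ 0.002 -0.004  1.   ]
 [-1.     0.     0.002]]
((89.39025115966797, 109.01219940185547), (23.676790237426758, 60.06501388549805), 12.094757080078125)
((450.2169189453125, -470.7762451171875), (21.45648765563965, 53.70578384399414), 70.65873718261719)
```

View pics/w2.png

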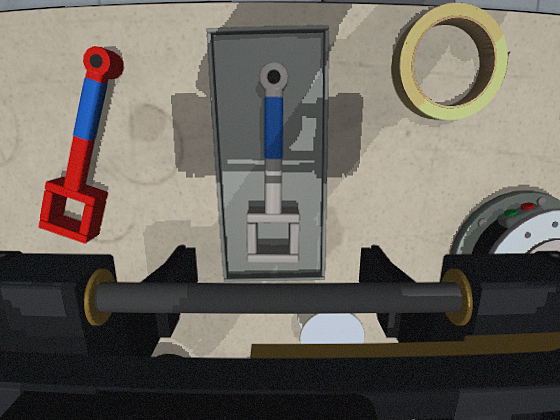

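Key: boss (273,77), bar centreline x≈273, head top face about (247–299, 214–262). Computing.

```bash
python3 - <<'E'
from h import *
im=cv2.imread('pics/w2.png');ci=vision.camera_info('wrist')
h=cv2.cvtColor(im,cv2.COLOR_BGR2HSV); m=cv2.inRange(h,(100,120,50),(130,255,255));m[:,:220]=0
c=max(cv2.findContours(m,0,2)[0],key=cv2.contourArea);print(cv2.minAreaRect(c)); print(cv2.minAreaRect((ray(ci,c.reshape(-1,2),.034)[:,:2]*1000).astype(np.float32)))
print(ray(ci,[(273,77),(273,98),(273,206),(247,262),(298,262),(273,214)],.034))
E
```

```text
((273.0, 127.5), (61.0, 18.0), 90.0)
((467.3880615234375, -304.5722351074219), (53.93151092529297, 16.446956634521484), 0.41664981842041016)
[[ 0.42365939 -0.30451602  0.034     ]
 [ 0.44129992 -0.30449918  0.034     ]
 [ 0.54021177 -0.30444403  0.034     ]
 [ 0.59885465 -0.33070321  0.034     ]
 [ 0.59863086 -0.27919183  0.034     ]
 [ 0.54821326 -0.30444212  0.034     ]]
```

Emit:
servo_tool(
  commands=[
    [[0,0,0,60,-1,-5,50],[0,0,0,110,-1,-5,50],[0,0,0,110,-1,-5,50],[0,0,0,110,-1,-5,50],[0,0,0,110,-1,-5,50]],
  ],
)

```text
time: 3.58
position: [0.5337, -0.3073, 0.0728]
tool_rot: [-1.213, 1.207, 1.206]
ft_force: [-0.3, 0.6, 0.1]
grip_width: 0.597
```

```bash
cat >> h.py <<'E'
def avg(n=6):
    L=[];
    for i in range(n):
        s=ctrl.get_state(); L.append(np.r_[s['position'],s['tool_rot'],s['ft_force']]); vision.get_image('wrist')
    L=np.array(L); print('mean',np.round(L.mean(0),4),'sd',np.round(L.std(0)[:3],4),'g',s['grip_width'],'t',s['time']); return L.mean(0)
E
python3 - <<'E'
from h import *
avg(); im,ci=snap('wrist','w3')
h=cv2.cvtColor(im,cv2.COLOR_RGB2HSV); m=cv2.inRange(h,(100,120,50),(130,255,255));m[:,:200]=0
c=max(cv2.findContours(m,0,2)[0],key=cv2.contourArea);print(cv2.minAreaRect(c)); print(cv2.minAreaRect((ray(ci,c.reshape(-1,2),.034)[:,:2]*1000).astype(np.float32)))
E
```

```text
mean [ 0.533  -0.307   0.0719 -1.2118  1.2073  1.207  -0.1423 -0.0184 -0.27  ] sd [0.0005 0.0002 0.0007] g 0.5771986691636484 t 3.825
((283.9999694824219, 131.49998474121094), (94.99998474121094, 27.999996185302734), 90.0)
((466.9734802246094, -303.7138671875), (16.37154197692871, 54.546878814697266), 89.71158599853516)
```

Emit:
servo_tool(
  commands=[
    [[0,0,0,40,0,3,50],[0,0,0,63,0,3,50],[0,0,0,63,0,3,50],[0,0,0,63,0,3,50]],
  ],
)

```text
time: 4.42
position: [0.5317, -0.3036, 0.007]
tool_rot: [-1.209, 1.209, 1.21]
ft_force: [0.1, -0.7, 0.5]
grip_width: 0.572
```

Emit:
servo_tool(
  commands=[
    [[0,0,0,0,0,0,0],[0,0,0,0,0,0,0],[0,0,0,0,0,0,0],[0,0,0,0,0,0,0],[0,0,0,0,0,0,0]],
  ],
  newtons=55,
)

```text
time: 5.05
position: [0.5318, -0.3034, 0.007]
tool_rot: [-1.209, 1.209, 1.209]
ft_force: [-0.2, 0.4, 0.3]
grip_width: 0.174
```

Emit:
servo_tool(
  commands=[
    [[0,0,0,-40,0,0,0],[0,0,0,-80,0,0,0],[0,0,0,-140,0,0,0],[0,0,0,-140,0,0,0],[0,0,0,-140,0,0,0]],
  ],
)

```text
time: 5.68
position: [0.5308, -0.3027, 0.1455]
tool_rot: [-1.208, 1.209, 1.212]
ft_force: [-1.3, -0.2, -4.2]
grip_width: 0.176
```

```bash
python3 - <<'E'
from h import *
avg(4); snap('scene','s1'); snap('wrist','w4')
a=cv2.imread('pics/s1.png')[110:290,190:430]; b=cv2.imread('pics/w4.png')
cv2.imwrite('pics/c4.png',np.hstack([cv2.resize(a,(400,300)),cv2.resize(b,(400,300))]))
E
```

```text
mean [ 0.5304 -0.3025  0.1447 -1.2066  1.2102  1.2131 -0.1605  0.081  -4.1808] sd [0.0002 0.0001 0.0005] g 0.17536701436909521 t 5.825
```

View pics/c4.png

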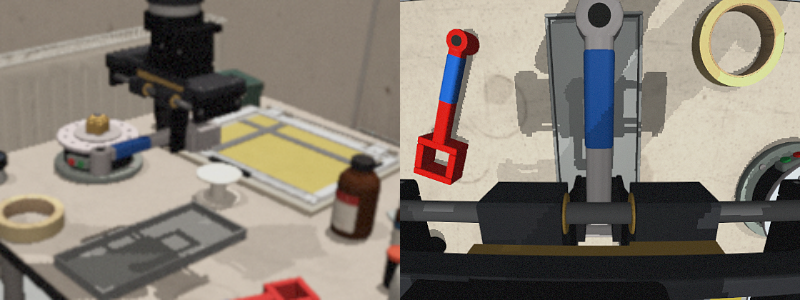

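Key is held by the bar and looks level and straight (boss at ~(276,24) in the full wrist picture). Moving over the nut with the turn.

Emit:
servo_tool(
  commands=[
    [[-22.4,0,0,-5,-34,258,0],[-22.4,0,0,-5,-34,258,0],[-22.4,0,0,-5,-34,258,0],[-22.4,0,0,-5,-34,258,0],[-22.4,0,0,-5,-34,258,0]],
  ],
)

```text
time: 6.6
position: [0.566, -0.0382, 0.1513]
tool_rot: [-1.495, 0.99, 1.5]
ft_force: [0.2, -0.2, -3.9]
grip_width: 0.178
```

Emit:
servo_tool(
  commands=[
    [[0,0,0,0,0,0,0],[0,0,0,0,0,0,0],[0,0,0,0,0,0,0]],
  ],
)

```text
time: 6.98
position: [0.5654, -0.0478, 0.1519]
tool_rot: [-1.489, 1.001, 1.489]
ft_force: [0.1, -0.5, -4.9]
grip_width: 0.174
```

```bash
python3 - <<'E'
from h import *
p=avg(4); r=R.from_rotvec(p[3:6]).as_matrix(); print(r.round(3)); snap('top','t2'); im,ci=snap('wrist','w5')
k=p[:3]-.041*r[:,1]; print('key origin est',k,'yaw',np.degrees(np.arctan2(r[1,1],r[0,1])))
h=cv2.cvtColor(im,cv2.COLOR_RGB2HSV); m=cv2.inRange(h,(100,120,40),(130,255,255));m[:,:200]=0
c=max(cv2.findContours(m,0,2)[0],key=cv2.contourArea);q=ray(ci,c.reshape(-1,2),k[2]+.0275)
t=(q-p[:3])@r*1000; print('blue tool y',t[:,1].min(),t[:,1].max(),'z',cv2.minAreaRect(t[:,1:].astype(np.float32)))
a=cv2.imread('pics/t2.png')[140:260,120:280]; b=cv2.imread('pics/w5.png')
cv2.imwrite('pics/c5.png',np.hstack([cv2.resize(a,(400,300)),cv2.resize(b,(400,300))]))
E
```

```text
mean [ 5.6550e-01 -4.7200e-02  1.5190e-01 -1.4897e+00  9.9990e-01  1.4894e+00
 -1.0000e-04 -1.1890e-01 -4.2408e+00] sd [0.0001 0.0005 0.    ] g 0.17716530725975885 t 7.125
[[-0.    -0.925 -0.379]
 [-0.    -0.379  0.925]
 [-1.     0.    -0.   ]]
key origin est [ 0.60340398 -0.03165016  0.15192375] yaw -157.72919089985848
blue tool y 37.36045082082203 91.78936519498215 z ((64.57489776611328, 0.06754302978515625), (54.43202209472656, 16.591249465942383), 0.014084860682487488)
```

View pics/c5.png

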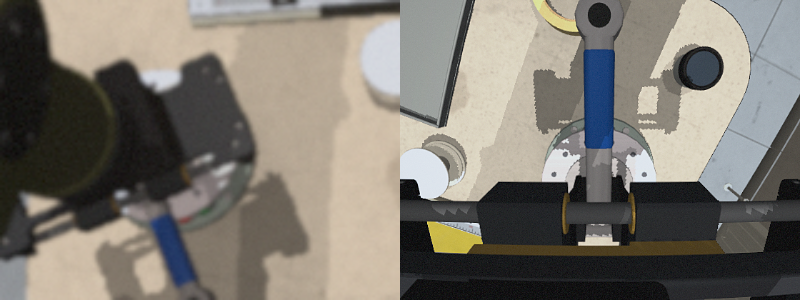

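Emit:
servo_tool(
  commands=[
    [[0,0,0,30,0,2,0],[0,0,0,50,0,2,0],[0,0,0,56,0,2,0],[0,0,0,56,0,2,0],[0,0,0,56,0,2,0]],
  ],
)

```text
time: 7.9
position: [0.5658, -0.0437, 0.0971]
tool_rot: [-1.492, 0.997, 1.49]
ft_force: [0.1, -0.4, -4.1]
grip_width: 0.178
```

```bash
python3 - <<'E'
from h import *
p=avg(3); r=R.from_rotvec(p[3:6]).as_matrix();print('key origin est',p[:3]-.0412*r[:,1]); snap('scene','s2')
a=cv2.imread('pics/s2.png')[140:240,190:310]; cv2.imwrite('pics/c6.png',cv2.resize(a,(720,600),interpolation=2))
E
```

```text
mean [ 0.5657 -0.0437  0.097  -1.4924  0.9966  1.4897 -0.0287  0.2766 -4.0624] sd [0.0001 0.     0.    ] g 0.1764826546570586 t 8.0
key origin est [ 0.6037937  -0.02797231  0.09708936]
```

View pics/c6.png

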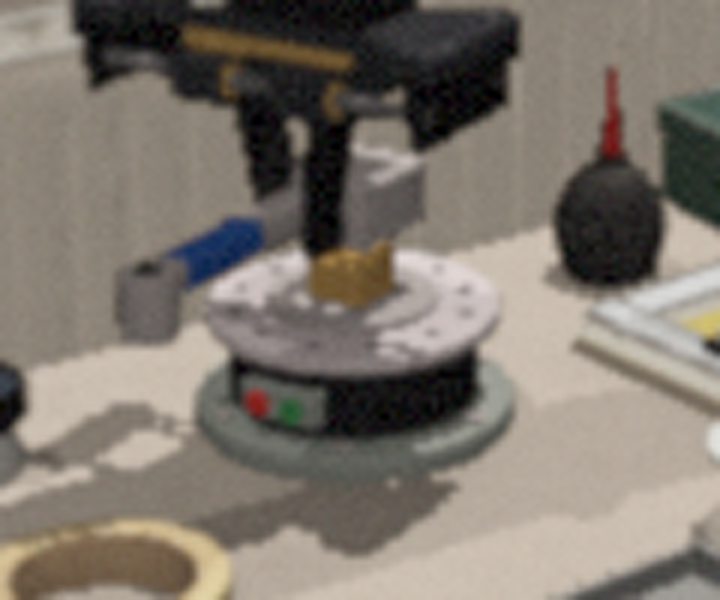

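Head's right edge at zoom x≈425 implies head centre ≈354 against the nut's 351: aligned in that direction, underside a few mm above the nut top.

Emit:
servo_tool(
  commands=[
    [[0,0,0,2,1.5,-0.4,0],[0,0,0,5,1.5,-0.4,0],[0,0,0,8,1.5,-0.4,0],[0,0,0,10,1.5,-0.4,0],[0,0,0,10,1.5,-0.4,0]],
  ],
)

```text
time: 8.72
position: [0.5635, -0.0446, 0.0857]
tool_rot: [-1.491, 0.998, 1.492]
ft_force: [0.8, -0.4, -4.1]
grip_width: 0.176
```

Emit:
servo_tool(
  commands=[
    [[0,0,0,4,0,0,0],[0,0,0,8,0,0,0],[0,0,0,12,0,0,0],[0,0,0,16,0,0,0],[0,0,0,16,0,0,0]],
  ],
)

```text
time: 9.35
position: [0.5635, -0.0449, 0.0696]
tool_rot: [-1.491, 0.999, 1.491]
ft_force: [0.5, -1.8, -4.3]
grip_width: 0.181
```

Emit:
servo_tool(
  commands=[
    [[0,0,0,2,0,0,0],[0,0,0,4,0,0,0],[0,0,0,5,0,0,0],[0,0,0,5,0,0,0]],
  ],
)

```text
time: 9.85
position: [0.5638, -0.0447, 0.0651]
tool_rot: [-1.492, 0.998, 1.491]
ft_force: [0.1, -1.7, -2.4]
grip_width: 0.18
```

Emit:
servo_tool(
  commands=[
    [[0,0,0,0,0,0,45],[0,0,0,0,0,0,45],[0,0,0,0,0,0,45],[0,0,0,0,0,0,45],[0,0,0,0,0,0,45]],
  ],
)

```text
time: 10.48
position: [0.5637, -0.0445, 0.065]
tool_rot: [-1.491, 0.998, 1.491]
ft_force: [0.6, -0.3, 0.2]
grip_width: 0.508
```

Emit:
servo_tool(
  commands=[
    [[0,0,0,0,20,0,45],[0,0,0,0,50,0,45],[0,0,0,0,80,0,45],[0,0,0,0,80,0,45],[0,0,0,0,80,0,45]],
  ],
)

```text
time: 11.1
position: [0.4905, -0.0747, 0.0653]
tool_rot: [-1.492, 0.997, 1.49]
ft_force: [0.3, -0.4, -0.0]
grip_width: 0.521
```

```bash
python3 - <<'E'
from h import *
p=avg(4); r=R.from_rotvec(p[3:6]).as_matrix(); im,ci=snap('wrist','w7'); snap('scene','s7')
h=cv2.cvtColor(im,cv2.COLOR_RGB2HSV); m=cv2.inRange(h,(100,120,40),(130,255,255))
c=max(cv2.findContours(m,0,2)[0],key=cv2.contourArea);q=ray(ci,c.reshape(-1,2),.092); print(cv2.minAreaRect(((q-p[:3])@r*1000)[:,1:].astype(np.float32)))
a=cv2.imread('pics/s7.png')[140:240,180:300]; b=cv2.imread('pics/w7.png')
cv2.imwrite('pics/c7.png',np.hstack([cv2.resize(a,(400,330),interpolation=2),cv2.resize(b,(400,330))]))
E
```

```text
mean [ 0.4907 -0.0746  0.0652 -1.4925  0.9968  1.4909 -0.1724 -0.3675 -0.0659] sd [0.0001 0.0001 0.0001] g 0.5174293761789894 t 11.25
((-21.703704833984375, -1.0337562561035156), (16.430343627929688, 16.83858299255371), 89.05162811279297)
```

View pics/c7.png

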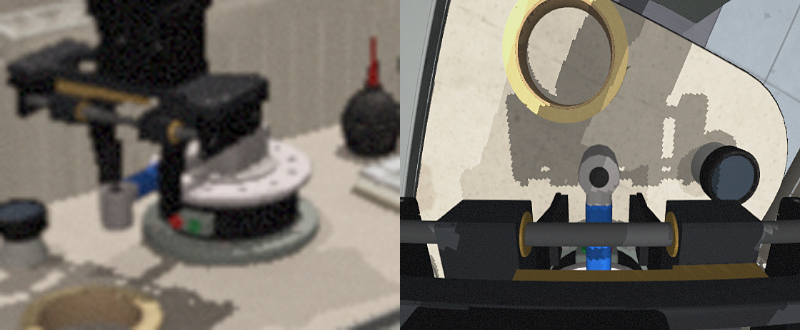

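Key is seated, grip straddles the bar near the outer end. Grip and probe (clockwise from above first: +tool x).

Emit:
servo_tool(
  commands=[
    [[0,0,0,0,0,0,0],[0,0,0,0,0,0,0],[0,0,0,0,0,0,0],[0,0,0,0,0,0,0],[0,0,0,0,0,0,0]],
  ],
  newtons=40,
)

```text
time: 12.02
position: [0.4897, -0.0751, 0.065]
tool_rot: [-1.491, 0.998, 1.491]
ft_force: [0.2, 0.1, -0.8]
grip_width: 0.181
```

Emit:
servo_tool(
  commands=[
    [[2,0,0,0,-0.1,4.2,0],[4,0,0,0,-0.3,8.4,0],[6,0,0,0,-0.7,12.5,0],[8,0,0,0,-1.2,16.7,0],[8,0,0,0,-1.2,16.7,0]],
  ],
)

```text
time: 12.65
position: [0.4857, -0.0612, 0.0653]
tool_rot: [-1.396, 1.08, 1.388]
ft_force: [2.3, -4.9, -2.9]
grip_width: 0.178
```

Emit:
servo_tool(
  commands=[
    [[1,0,0,0,0,2.1,0],[2,0,0,0,-0.1,4.2,0],[3,0,0,0,-0.2,6.3,0],[3,0,0,0,-0.2,6.3,0]],
  ],
)

```text
time: 13.15
position: [0.4843, -0.0554, 0.0653]
tool_rot: [-1.359, 1.109, 1.351]
ft_force: [3.2, -4.9, -1.8]
grip_width: 0.178
```

Emit:
servo_tool(
  commands=[
    [[1,0,0,0,0,2.1,0],[2,0,0,0,-0.1,4.2,0],[3,0,0,0,-0.2,6.3,0],[4,0,0,0,-0.3,8.4,0],[4,0,0,0,-0.3,8.4,0]],
  ],
)

```text
time: 13.78
position: [0.4829, -0.0471, 0.0653]
tool_rot: [-1.308, 1.146, 1.3]
ft_force: [3.1, -4.4, -2.8]
grip_width: 0.18
```

Emit:
servo_tool(
  commands=[
    [[5,0,0,0,-0.5,10.5,0],[10,0,0,0,-1.8,20.8,0],[15,0,0,0,-4.1,31.1,0],[20,0,0,0,-7.2,41.0,0],[20,0,0,0,-7.2,41.0,0]],
  ],
)

```text
time: 14.4
position: [0.4846, -0.0047, 0.0651]
tool_rot: [-1.049, 1.305, 1.043]
ft_force: [2.6, -3.5, -1.3]
grip_width: 0.183
```

```bash
python3 - <<'E'
from h import *
s,r=st(); print(s['joint_positions'],s['torque']); print('yaw',np.degrees(np.arctan2(r[1,1],r[0,1])),'radius to nut',np.array(s['position'])-.120*r[:,1])
E
```

```text
t 14.4 p [ 0.4846 -0.0047  0.0651] F [ 2.6 -3.5 -1.3] g 0.183
[[ 0.002 -0.976  0.218]
 [-0.003  0.218  0.976]
 [-1.    -0.003 -0.002]]
[-0.50009974  0.11423647  0.47921851  2.04983244 -0.05961435  0.98899902
  1.36021294] [-0.71157222 -0.48459602  0.13523011]
yaw 167.41170379080816 radius to nut [ 0.6017095  -0.0308981   0.06543351]
```

It yields clockwise. Continuing.

Emit:
servo_tool(
  commands=[
    [[5,0,0,0,-0.5,10.5,0],[10,0,0,0,-1.8,20.8,0],[15,0,0,0,-4.1,31.1,0],[20,0,0,0,-7.2,41.0,0],[20,0,0,0,-7.2,41.0,0]],
  ],
)

```text
time: 15.02
position: [0.5004, 0.0335, 0.065]
tool_rot: [-0.784, 1.426, 0.778]
ft_force: [1.9, -3.6, -0.7]
grip_width: 0.177
```

Emit:
servo_tool(
  commands=[
    [[5,0,0,0,-0.5,10.5,0],[10,0,0,0,-1.8,20.8,0],[14,0,0,0,-3.6,29.0,0],[14,0,0,0,-3.6,29.0,0]],
  ],
)

```text
time: 15.52
position: [0.5185, 0.0559, 0.0648]
tool_rot: [-0.595, 1.489, 0.59]
ft_force: [1.2, -5.5, 0.3]
grip_width: 0.178
```

```bash
python3 - <<'E'
from h import *
s,r=st(); print(s['joint_positions'],s['torque']); print('yaw',np.degrees(np.arctan2(r[1,1],r[0,1])),'radius to nut',np.array(s['position'])-.120*r[:,1])
E
```

```text
t 15.525 p [0.5185 0.0559 0.0648] F [ 1.2 -5.5  0.3] g 0.178
[[ 0.    -0.687  0.726]
 [-0.003  0.726  0.687]
 [-1.    -0.002 -0.002]]
[-0.60095601  0.19926082  0.48465447  1.96346893 -0.10586518  1.00404154
  0.69045158] [-1.04942631 -0.20551672  0.30442844]
yaw 133.4267684756471 radius to nut [ 0.6010284  -0.03128462  0.06513534]
```

Turned ~69° total (≥60° at the nut). Back off ~6° to free the flats, release, slide in to the head.

Emit:
servo_tool(
  commands=[
    [[-3,0,0,0,-0.2,-6.3,0],[-6,0,0,0,-0.7,-12.5,0],[-6,0,0,0,-0.7,-12.5,0]],
  ],
)

```text
time: 15.9
position: [0.5098, 0.0481, 0.0651]
tool_rot: [-0.673, 1.463, 0.672]
ft_force: [1.9, -1.9, -0.9]
grip_width: 0.179
```

Emit:
servo_tool(
  commands=[
    [[0,0,0,0,0,0,45],[0,0,0,0,0,0,45],[0,0,0,0,0,0,45],[0,0,0,0,0,0,45]],
  ],
)

```text
time: 16.4
position: [0.5095, 0.0489, 0.0649]
tool_rot: [-0.674, 1.464, 0.674]
ft_force: [0.3, 0.1, -0.1]
grip_width: 0.489
```

Emit:
servo_tool(
  commands=[
    [[0,0,0,0,-30,0,45],[0,0,0,0,-60,0,45],[0,0,0,0,-78,0,45],[0,0,0,0,-78,0,45],[0,0,0,0,-78,0,45]],
  ],
)

```text
time: 17.02
position: [0.5679, -0.0011, 0.0646]
tool_rot: [-0.673, 1.464, 0.675]
ft_force: [-0.3, 0.6, -0.6]
grip_width: 0.518
```

```bash
python3 - <<'E'
from h import *
p=avg(4); r=R.from_rotvec(p[3:6]).as_matrix(); im,ci=snap('wrist','w8')
print('yaw',np.degrees(np.arctan2(r[1,1],r[0,1])),'nut est',p[:3]-.042*r[:,1])
h=cv2.cvtColor(im,cv2.COLOR_RGB2HSV); m=cv2.inRange(h,(100,120,40),(130,255,255));
c=max(cv2.findContours(m,0,2)[0],key=cv2.contourArea);q=ray(ci,c.reshape(-1,2),.092); print(cv2.minAreaRect(((q-p[:3])@r*1000)[:,1:].astype(np.float32)))
E
```

```text
mean [ 5.680e-01 -1.000e-03  6.480e-02 -6.736e-01  1.464e+00  6.754e-01
 -1.829e-01  1.369e-01 -3.353e-01] sd [0.0001 0.0001 0.0001] g 0.5155124854358287 t 17.175
yaw 139.48656552479866 nut est [ 0.59993551 -0.02827186  0.06471198]
((60.781982421875, -0.19341087341308594), (54.54685592651367, 16.44952964782715), 0.3379584550857544)
```

Emit:
servo_tool(
  commands=[
    [[0,0,0,0,-3,0,45],[0,0,0,0,-3,0,0],[0,0,0,0,-3,0,0],[0,0,0,0,-3,0,0],[0,0,0,0,-3,0,0]],
  ],
  newtons=55,
)

```text
time: 17.9
position: [0.5709, -0.0042, 0.0649]
tool_rot: [-0.674, 1.464, 0.674]
ft_force: [-0.0, -0.6, 0.2]
grip_width: 0.17
```

Emit:
servo_tool(
  commands=[
    [[0,0,0,-5,0,0,0],[0,0,0,-10,0,0,0],[0,0,0,-15,0,0,0],[0,0,0,-20,0,0,0],[0,0,0,-25,0,0,0]],
  ],
)

```text
time: 18.52
position: [0.5707, -0.0034, 0.0903]
tool_rot: [-0.673, 1.464, 0.675]
ft_force: [-0.3, 0.7, -4.2]
grip_width: 0.173
```

Emit:
servo_tool(
  commands=[
    [[0,0,0,-20,0,0,0],[0,0,0,-60,0,0,0],[0,0,0,-60,0,0,0],[0,0,0,-60,0,0,0]],
  ],
)

```text
time: 19.02
position: [0.5703, -0.0037, 0.1491]
tool_rot: [-0.673, 1.465, 0.675]
ft_force: [0.2, -0.5, -5.0]
grip_width: 0.177
```

```bash
python3 - <<'E'
from h import *
p=avg(3); r=R.from_rotvec(p[3:6]).as_matrix(); im,ci=snap('wrist','w9'); snap('scene','s9')
h=cv2.cvtColor(im,cv2.COLOR_RGB2HSV); m=cv2.inRange(h,(100,120,40),(130,255,255));
c=max(cv2.findContours(m,0,2)[0],key=cv2.contourArea);q=ray(ci,c.reshape(-1,2),p[2]+.0275); print(cv2.minAreaRect(((q-p[:3])@r*1000)[:,1:].astype(np.float32)))
move([.533,-.304,p[2]],np.pi/2)
a=cv2.imread('pics/s9.png')[100:240,160:340]; b=cv2.imread('pics/w9.png')
cv2.imwrite('pics/c9.png',np.hstack([cv2.resize(a,(400,330),interpolation=2),cv2.resize(b,(400,330))]))
E
```

```text
mean [ 5.6990e-01 -3.7000e-03  1.4860e-01 -6.7310e-01  1.4658e+00  6.7500e-01
  8.5000e-02  2.5930e-01 -4.3427e+00] sd [0.0002 0.0001 0.0004] g 0.17760393523388257 t 19.125
((64.6847915649414, 0.4573483467102051), (54.31240463256836, 16.487829208374023), 0.062181275337934494)
t 19.275 p [ 0.5703 -0.004   0.1488] F [-1.1  0.3 -4.3] g 0.176
[[-0.002 -0.76   0.65 ]
 [-0.     0.65   0.76 ]
 [-1.     0.001 -0.002]]
shift mm [   0.3 -166.8 -252.1]
turn deg [-40.57  -0.06  -0.11]
```

View pics/c9.png

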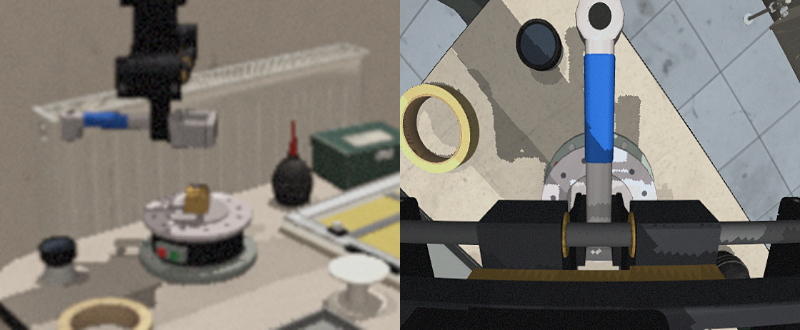

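Key is off and level, nut left rotated, bystanders undisturbed. Carry to the tray.

Emit:
servo_tool(
  commands=[
    [[-40.5,0,0,0,-167,-252,0],[-40.5,0,0,0,-167,-252,0],[-40.5,0,0,0,-167,-252,0],[-40.5,0,0,0,-167,-252,0],[-40.5,0,0,0,-167,-252,0]],
  ],
)

```text
time: 19.9
position: [0.5357, -0.2912, 0.1494]
tool_rot: [-1.21, 1.208, 1.212]
ft_force: [1.0, 0.1, -2.7]
grip_width: 0.177
```

```bash
python3 - <<'E'
from h import *
avg(5); move([.532,-.304,.060],np.pi/2)
E
```

```text
mean [ 0.5331 -0.2971  0.1496 -1.2059  1.2167  1.2029 -0.3433 -1.8251 -3.4472] sd [0.0018 0.005  0.0003] g 0.17150755501571002 t 20.1
t 20.15 p [ 0.5355 -0.2902  0.1491] F [ 0.2  0.6 -4.1] g 0.178
[[-0.001 -1.     0.002]
 [ 0.001  0.002  1.   ]
 [-1.     0.001  0.001]]
shift mm [ 89.1   3.3 -13.9]
turn deg [-0.14  0.06 -0.06]
```

Emit:
servo_tool(
  commands=[
    [[0,0,0,30,3,-14,0],[0,0,0,70,3,-14,0],[0,0,0,105,3,-14,0],[0,0,0,105,3,-14,0],[0,0,0,105,3,-14,0]],
  ],
)

```text
time: 20.78
position: [0.5342, -0.3038, 0.0462]
tool_rot: [-1.211, 1.208, 1.208]
ft_force: [-0.3, -0.3, -3.5]
grip_width: 0.178
```

```bash
python3 - <<'E'
from h import *
avg(4); move([.532,-.304,.007],np.pi/2)
E
```

```text
mean [ 0.5344 -0.3044  0.0468 -1.2112  1.2078  1.2066  0.1804 -0.5153 -3.4651] sd [0.0001 0.0004 0.0003] g 0.179606704904049 t 20.925
t 20.975 p [ 0.534  -0.3048  0.0467] F [ 0.9 -0.  -3.4] g 0.174
[[ 0.003 -1.     0.001]
 [-0.001  0.001  1.   ]
 [-1.    -0.003 -0.001]]
shift mm [39.7  2.2  0.8]
turn deg [-0.05 -0.05  0.17]
```

Emit:
servo_tool(
  commands=[
    [[0,0,0,15,2,0,0],[0,0,0,28,2,0,0],[0,0,0,36,2,0,0],[0,0,0,40,2,0,0],[0,0,0,40,2,0,0]],
  ],
)

```text
time: 21.6
position: [0.5299, -0.3039, 0.0069]
tool_rot: [-1.205, 1.209, 1.211]
ft_force: [-9.2, 5.9, 16.0]
grip_width: 0.177
```

Emit:
servo_tool(
  commands=[
    [[0,0,0,0,0,0,0],[0,0,0,0,0,0,45],[0,0,0,0,0,0,45],[0,0,0,0,0,0,45],[0,0,0,0,0,0,45]],
  ],
)

```text
time: 22.22
position: [0.5309, -0.3045, 0.0048]
tool_rot: [-1.208, 1.21, 1.208]
ft_force: [-0.0, 0.1, 1.0]
grip_width: 0.494
```

Emit:
servo_tool(
  commands=[
    [[0,0,0,-20,0,0,45],[0,0,0,-60,0,0,45],[0,0,0,-120,0,0,45],[0,0,0,-180,0,0,45],[0,0,0,-180,0,0,45]],
  ],
)

```text
time: 22.85
position: [0.5337, -0.3069, 0.1924]
tool_rot: [-1.216, 1.205, 1.197]
ft_force: [0.7, -0.5, 0.9]
grip_width: 0.519
```

Emit:
servo_tool(
  commands=[
    [[0,0,0,0,120,0,45],[0,0,0,0,120,0,45],[0,0,0,0,120,0,45],[0,0,0,0,120,0,45]],
  ],
)

```text
time: 23.35
position: [0.4113, -0.3041, 0.1855]
tool_rot: [-1.209, 1.208, 1.207]
ft_force: [0.4, 0.1, -0.6]
grip_width: 0.517
```

```bash
python3 - <<'E'
from h import *
avg(3); im,_=snap('top','t10'); snap('scene','s10'); a=im[150:250,140:240,::-1]
h=cv2.cvtColor(im,cv2.COLOR_RGB2HSV); m=cv2.inRange(h,(15,120,70),(35,255,255)); m[:170]=0;m[225:]=0;m[:,220:]=0;m[:,:150]=0
k=cv2.findContours(m,0,2)[0]
if k: c=max(k,key=cv2.contourArea); print('nut',cv2.minAreaRect(c),cv2.contourArea(c))
cv2.imwrite('pics/c10.png',np.hstack([cv2.resize(cv2.imread('pics/s10.png')[110:310,140:440],(480,320)),cv2.resize(im[130:310,130:350,::-1],(320,320))]))
E
```

```text
mean [ 0.4117 -0.304   0.1853 -1.2094  1.2086  1.2078  0.3221 -0.      0.0147] sd [0.0003 0.     0.0001] g 0.5178199680392516 t 23.45
nut ((181.73768615722656, 196.61474609375), (13.699946403503418, 12.803688049316406), 39.80556869506836) 154.0
```

View pics/c10.png

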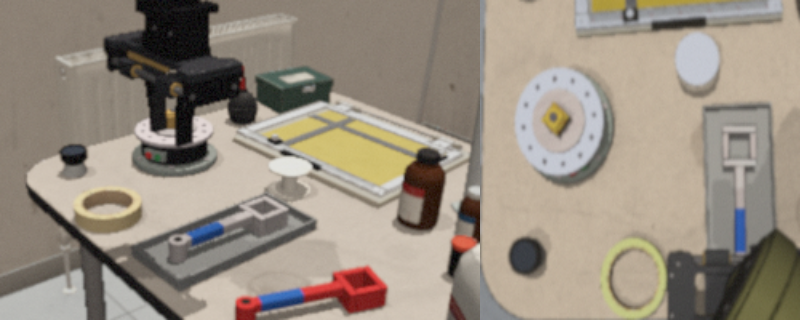

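```bash
python3 -c "
from bench import close_job; print(close_job())"
```

```text
the job is handed in; nothing more can be done
None
```

I slackened the hub nut, put the key back in its grey tray and handed the job in after about 23 s of robot time, with no verdict reported.

- **Fitting:** I set the key down over the nut, let go of it, then took it again near the outer end of its handle.
- **Thread:** I tried clockwise (from above) first. The nut gave way at a steady 5–6 N at the hand, so it loosens clockwise. I swung the handle about 69°, eased it back 6° to free the flats, and lifted the key off cleanly.
- **Nut:** the before and after top views show it turned about 62°, against the 50° needed.
- **Key:** it lies in the grey tray, about where it started. I checked that it is flat and well placed only by eye in the last picture.
- **Other items:** the tape roll, magnifier and film reel look unmoved. The gripper is open and well above everything, with no force on the tool.
- **Disagreements:** my first position readings for the nut differed by up to about 5 mm between cameras, but the key went on without catching. I pressed the key onto the tray floor with about 16 N before releasing it, a little lower than needed.

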